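# Prop the storage bin's lid on its stay and take the case out

## Task

Raise the blue lid of the white bin and let it down gently onto the upper notch of its stay, so that it stands wide open by itself. Then reach in, take out the teal case and set it down the way up it lay, without dropping it, on the floor of the steel tray. Leave the plaster model in the bin, the lid propped, and the tape roll and the marker where they are.

Things in the scene. Friction and masses are not known exactly. Their poses are not given: they have to be found in the camera images.
- bin: White open-topped bin, 240 (x) x 190 (y) x 56 mm high, walls and floor 5 mm, fixed to the worktop. Origin: centre of its underside, z up. Its front looks along its own -x; the lid is hinged on its back (+x) rim. The steel stay and its toothed sill lie outside its -y wall (up to 118 mm from the centre plane; the stay's top stands up to 100 mm above the rim when the lid is propped).
- bin_lid (a joint): Angle of the blue lid (0.25 kg), rad: 0 closed, grows as its front edge rises, hard stop at 1.50. Let go, it falls shut unless its stay holds it. Raised past 0.85 and lowered, it comes to rest on the lower tooth at about 0.72 (too low); raised to between 1.41 and 1.48 and lowered, it rests on the upper tooth at about 1.32, which is the propped state. The fall is faster the further it is dropped.
- lid_knob (a point): Centre of the black knob at the middle of the lid's front edge: a cylinder 26 mm in diameter and 24 mm long, axis along the hinge, 24 mm in front of the edge, 264 mm from the hinge line, 61 mm above the worktop when closed. Pinch its flat ends from above, fingers closing along the hinge axis; it pivots between the fingers as the lid turns. Axes are the lid's, parallel to the bin's when closed.
- lid_hinge (a point): Middle of the lid's hinge line, 120 mm behind the bin's centre (bin +x) and 61 mm above the worktop; the hinge axis is the bin's y.
- stay_foot (a point): Foot of the stay: a pin of 4 mm radius at the end of a flat steel bar hinged to the lid's side. As the lid rises, gravity keeps the foot on the sill and it is dragged over two saw teeth, dropping behind each; when the lid is lowered the tooth holds it. It works by itself and need not be touched.
- case: Closed teal case, 42 (its own x) x 64 (its own y) x 33 mm high, 35 g, lying in the front half of the bin with its long side (its y) within 0.2 rad of the bin's x; origin at the centre of its underside, z up. Grasp it across its 42 mm, from above or with the hand leaning a little to the front, clear of the propped lid.
- plaster_model: Plaster dental model with pink gums, 52 x 61 x 33 mm, lying in the back half of the bin; origin at the centre of its underside. Stays in the bin.
- tray: Shallow stainless steel tray, 240 (its own x) x 160 (its own y) x 18 mm high, walls and floor 3 mm thick, fixed to the worktop. Origin at the centre of its underside.
- tape: Roll of masking tape, 103 mm across, 25 mm high, lying flat on the worktop; bystander. Origin at the centre of its underside.
- blue_marker: Blue and white marker pen, 135 mm long, lying on the worktop; bystander. Origin at the centre of its underside.

How it is judged:
By the outcome, as a careful person would: the job done as asked, in the order asked, and still so for the second after the job is handed in, with the robot touching nothing.
It also fails if it takes over 64 s, if anything falls off the work surface, if the arm or the gripper's body presses on something with over 40 N, if the wrist force passes 120 N, or if a joint passes its speed limit or range.

## Robot

A 6-joint arm with a two-finger parallel gripper is mounted at the origin on a cart in front of the work surface, level with it; the furniture and walls round the work are solid. World frame = base frame: x ahead of the robot, y to its left, z up, the work surface at z = 0. Lengths are in m, angles in rad, forces in N, time in s.
With the tool pointing down it reaches from about 0.25 to 0.725 m from the base axis. Payload 4 kg.
Tool frame: the origin (TCP) lies midway between the tips of the shut fingers; the grasp point (between the pads) lies bot.pinch_z behind it (bot.pinch_z is the distance from the TCP to the grasp point, in m); z points along the fingers, y is the line along which they close (so a half turn about z gives the same grasp; the last joint's range is limited). The gripper opens to 85 mm and grips with 20 to 120 N. Pads are 22 mm wide; open, the fingers measure 114 mm over their backs; the gripper's body (76 mm by 85 mm) begins 54 mm behind the grasp point. The pads swing forward as they close: fully open they stand 13 mm farther back than shut.
Start: joints at [1.131, 0.241, 0.005, 1.335, 0, 1.571], TCP at [0.213, 0.452, 0.231] pointing down, gripper open.
Joint ranges: [-2.72, 2.72], [-1.05, 1.87], [-1.09, 1.28], [-1.99, 2.15], [-1.42, 1.44], [-3.14, 3.14]. Speed limits (rad/s): [2.79, 2.79, 3.14, 3.14, 3.14, 3.14].

## Interface

Orientations are given as a unit quaternion [x, y, z, w].
In Python, from workcell import bot gives the robot as it stands.
- The arm moves only by the tool jog_arm, called as name(argument=value, ...), one argument or row to a line, values as JSON. Schema: {"type":"object","properties":{"segments":{"type":"array","items":{"type":"array","items":{"type":"array","items":{"type":"number"},"minItems":7,"maxItems":7},"minItems":1,"maxItems":10},"minItems":1,"maxItems":1},"only":{"type":"string"},"quiet":{"type":"boolean"},"lines":{"type":"string"}},"required":["segments"],"additionalProperties":false}. segments is a list that holds a single list of rows (three levels of brackets), with 1 to 10 rows, each of 7 numbers: a rotation vector rx, ry, rz in parts of the range, where 1.0 means 2 rad, then dx, dy, dz in parts of the range, where 1.0 means 0.75 m, then the finger opening in m; each row is the pose to reach, as a shift and turn from the pose commanded when the call began, along the tool's axes at that moment; what a row does not reach only later rows make up. A row lasts 1/8 s, in which the tool goes at most 0.0625 m and 0.188 rad, less where a joint would pass 70% of its speed; a pose out of reach is approached as far as the arm can. The fingers move at their own pace and stop on an object; the grip force is fixed at half the most. Time passes only in rows, so rows that do not move let the fingers close. The tool returns the time, the measured TCP pose, the force, the opening and the grip force at its end. only (a regular expression) keeps the lines of the reply that match it, lines (a string "A,B") keeps lines A to B, and quiet returns only ok. Input that does not fit is refused with a message, and nothing moves.
- bot.get_obs(): the state, without advancing time (a new reading comes with each control period).
- bot.camera(name): name is "scene" or "top" or "wrist"; returns the picture (420x560x3 uint8, red, green, blue); there is no depth.
- bot.calibration(name): a dict with "mtx" (3x3 intrinsics, pixels), "k1" (the pictures are not rectified: a ray, as slopes to the right and down, at radius r is drawn at 1 + k1 r^2 times it, then the intrinsics apply), "R" (3x3) and "t" (3): a world point X has camera coordinates R X + t. Camera axes: x right, y down, z forward; pixel columns grow to the right and rows downward; lengths in m; the calibration is good to about 2 mm. A picture is of the moment at which its call begins: read the wrist's pose just before it. calibration takes no time and is no camera call; for the wrist camera it gives the pose at the moment of the call.
- bot.job_done(): hands the job in; it is judged then, once.
The state is a dict: "clock": time; "joint_pos": joint angles; "joint_vel": joint speeds; "tau": joint torques, N m; "eef_pos": TCP position; "tool_rot": TCP orientation; "ft_force": force on the tool from outside, world axes, zero at the start; "ft_torque": the same for the moment, N m; "grip_width": finger opening in m; "grasp_force": force on a finger pad.
Only numpy, scipy, OpenCV 4.12 (cv2) and the standard library are available. Lean on these libraries where they do the work, as an engineer would, in place of code of your own. Each camera call takes 0.05 s, during which the arm holds its last target. There are 200 camera calls.

## Working session

There is one attempt and no reset: what is moved stays moved. The work goes in short steps, Python scripts to look and compute and a tool call to move; the robot and the scene stay as the last step left them, time stands still between calls to the robot, and variables do not carry over. Pictures are saved under pics/ and viewed, at most 10 in all, crops included, and the job is handed in when it is done.

```bash
ls; mkdir -p pics
```

Run:
```python
from workcell import bot
import cv2
print(bot.pinch_z, bot.get_obs())
for n in("scene","top"):
    c=bot.calibration(n); print(n,c)
    cv2.imwrite(f"pics/{n}0.png",bot.camera(n)[:,:,::-1])
```

```text
pics
workcell.py
0.0187 {'clock': 0.0, 'joint_pos': array([1.13096460e+00, 2.41430806e-01, 3.75716612e-03, 1.33523249e+00,
       2.99971871e-05, 1.57076183e+00]), 'joint_vel': array([ 0.00107252,  0.00066794, -0.00021201, -0.00107696, -0.00036525,
       -0.00141102]), 'tau': array([-1.49589316e-03, -3.72316575e+01,  2.52408403e+01,  1.68139476e-02,
       -1.25127108e-04,  1.20625025e-06]), 'eef_pos': array([0.21261727, 0.4518458 , 0.23041665]), 'tool_rot': array([ 2.18130575e-01,  9.75919023e-01, -1.02622123e-03, -2.44779717e-04]), 'ft_force': array([-0.3030995 ,  0.60319001,  0.63894393]), 'ft_torque': array([-0.0150908 ,  0.00383512, -0.04902692]), 'grasp_force': 0.0, 'grip_width': 0.08545511527931353}
scene {'mtx': array([[542.34265997,   0.        , 290.46300836],
       [  0.        , 542.34265997, 212.32079161],
       [  0.        ,   0.        ,   1.        ]]), 'k1': -0.11602989455071666, 'R': array([[ 0.87642592, -0.48152339, -0.00358125],
       [-0.31751769, -0.57229414, -0.75608328],
       [ 0.36202226,  0.6637881 , -0.65446562]]), 't': array([-0.57731617,  0.11831272,  1.34173479])}
top {'mtx': array([[400.45935934,   0.        , 288.08385852],
       [  0.        , 400.45935934, 208.91659668],
       [  0.        ,   0.        ,   1.        ]]), 'k1': 0.02370281600457295, 'R': array([[ 0.01863181, -0.99944473, -0.02762399],
       [-0.99672575, -0.01639271, -0.07917741],
       [ 0.07868062,  0.02900876, -0.99647772]]), 't': array([-0.17800889,  0.5586616 ,  1.1345209 ])}
```

View pics/scene0.png

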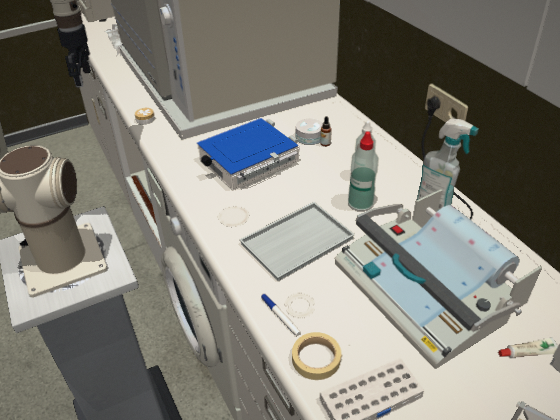

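View pics/top0.png

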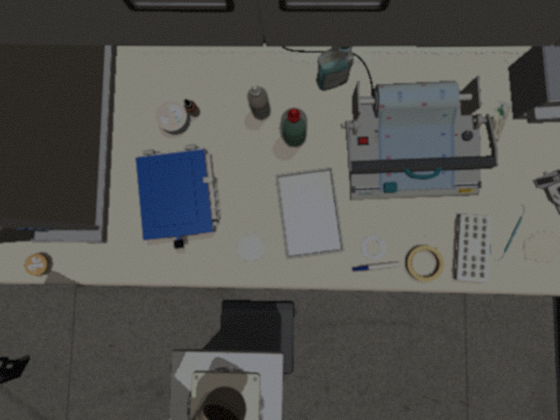

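The scene view shows the blue lid at about (248,148), its knob at (206,160), the tray at (297,240), the marker at (281,314) and the tape at (317,355). In the top view the lid is at (176,194), the knob at (179,243) and the tray at (310,213). The stay is on the lid's right side.

Create h.py:
```python
import numpy as np, cv2
from workcell import bot
from scipy.spatial.transform import Rotation as Rot
def ray(c,uv):
    uv=np.asarray(uv,float); d=np.array([(uv[0]-c['mtx'][0,2])/c['mtx'][0,0],(uv[1]-c['mtx'][1,2])/c['mtx'][1,1]])
    p=d.copy()
    for _ in range(20): p=d/(1+c['k1']*(p@p))
    return -c['R'].T@c['t'], c['R'].T@np.array([*p,1])
def onplane(c,uv,z):
    o,d=ray(c,uv); return o+d*(z-o[2])/d[2]
def tri(c1,u1,c2,u2):
    o1,d1=ray(c1,u1);o2,d2=ray(c2,u2)
    s=np.linalg.lstsq(np.c_[d1,-d2],o2-o1,rcond=None)[0]
    a=o1+s[0]*d1;b=o2+s[1]*d2
    return (a+b)/2,np.linalg.norm(a-b)
def quad(mask):
    cs=cv2.findContours(mask.astype(np.uint8),cv2.RETR_EXTERNAL,cv2.CHAIN_APPROX_NONE)[0]
    k=cv2.convexHull(max(cs,key=cv2.contourArea))
    return k[:,0].astype(float)
def corners(mask):
    k=quad(mask).astype(np.float32)[:,None]
    return cv2.approxPolyN(k,4,ensure_convex=True).reshape(-1,2)
def tool():
    o=bot.get_obs(); return np.array(o['eef_pos']),Rot.from_quat(o['tool_rot'])
```

Run:
```python
from h import *
np.set_printoptions(precision=4,suppress=True)
C={};K={};N={}
for n in("scene","top"):
    im=cv2.imread(f"pics/{n}0.png"); C[n]=bot.calibration(n)
    hsv=cv2.cvtColor(im,cv2.COLOR_BGR2HSV)
    m=(hsv[...,0]>105)&(hsv[...,0]<128)&(hsv[...,1]>150)&(hsv[...,2]>60)
    K[n]=corners(m); print(n,K[n].tolist())
    x,y=dict(scene=(206,160),top=(179,243))[n]
    g=im.max(2)[y-12:y+13,x-12:x+13]; g2=g<45
    nn,l,s,ce=cv2.connectedComponentsWithStats(g2.astype(np.uint8)); print(s[1:].tolist(),ce[1:].tolist())
    N[n]=[ce[i]+[x-12,y-12] for i in range(1,nn) if s[i,4]>15]
for n in C:
    P=[onplane(C[n],k,.064) for k in K[n]]; print(n,np.array(P))
for a in N['scene']:
    for b in N['top']: print('knob',a,b,tri(C['scene'],a,C['top'],b))
# lid corners
for a in K['scene']:
    for b in K['top']:
        p,e=tri(C['scene'],a,C['top'],b)
        if e<.012: print('corner',p,e)
# tray top: bright-grey approx
im=cv2.imread("pics/top0.png"); print(im[213,310],im[213,350],im[150,310],im[213,281])
im=cv2.imread("pics/scene0.png"); print(im[240,297],im[270,240])
```

```text
scene [[298.22491455078125, 144.9817657470703], [230.7294921875, 173.5375213623047], [191.5463104248047, 144.66571044921875], [260.8435974121094, 117.79534149169922]]
[[8, 8, 10, 10, 75]] [[12.44, 12.453333333333333]]
top [[212.10638427734375, 240.0638427734375], [143.6552734375, 237.9895477294922], [136.13465881347656, 157.76968383789062], [203.0800018310547, 149.8000030517578]]
[[8, 8, 9, 9, 60]] [[11.783333333333333, 12.166666666666666]]
scene [[0.7239 0.0702 0.064 ]
 [0.4907 0.0381 0.064 ]
 [0.4466 0.228  0.064 ]
 [0.696  0.2641 0.064 ]]
top [[0.4683 0.0391 0.064 ]
 [0.4707 0.2298 0.064 ]
 [0.6958 0.2616 0.064 ]
 [0.7213 0.0731 0.064 ]]
knob [206.44   160.4533] [178.7833 243.1667] (array([0.4571, 0.1326, 0.0616]), np.float64(0.0021658142487206624))
corner [0.7232 0.0727 0.0625] 0.0036019339771015788
corner [0.695  0.261  0.0659] 0.0007766639267351686
[137 132 131] [118 126 127] [120 129 131] [ 98 102 103]
[188 196 193] [218 228 233]
```

Run:
```python
import cv2,numpy as np
a=cv2.imread("pics/top0.png")[140:265,130:350]; b=cv2.imread("pics/scene0.png")[110:285,190:365]
a=cv2.resize(a,None,fx=2.6,fy=2.6,interpolation=cv2.INTER_CUBIC); b=cv2.resize(b,None,fx=1.5,fy=1.5,interpolation=cv2.INTER_CUBIC)
o=np.zeros((a.shape[0]+b.shape[0],max(a.shape[1],b.shape[1]),3),np.uint8);o[:a.shape[0],:a.shape[1]]=a;o[a.shape[0]:,:b.shape[1]]=b
cv2.imwrite("pics/crop1.png",o);print(o.shape)
```

```text
(587, 572, 3)
```

View pics/crop1.png

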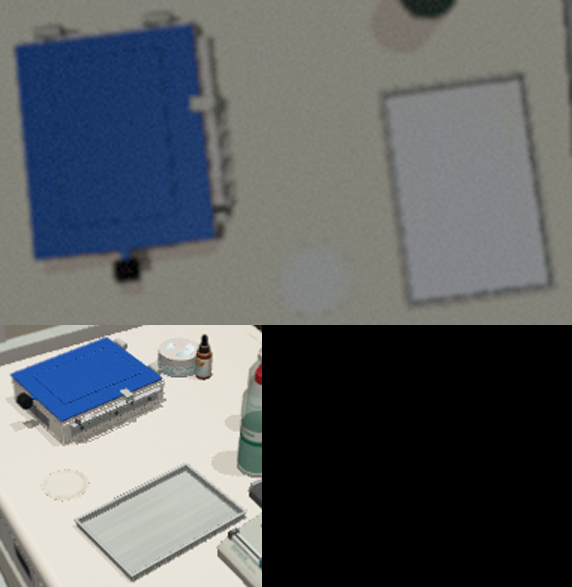

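Add to h.py:
```python
np.set_printoptions(precision=4,suppress=True)
YAW=.14; EX=np.array([np.cos(YAW),np.sin(YAW),0]); EY=np.array([-np.sin(YAW),np.cos(YAW),0])
KN=np.array([.4571,.1326,.061]); HG=KN+.264*EX
def orient(yaw,lean=0,fwd=EX):
    # tool y along direction yaw+90deg; z down leaning towards fwd; both y signs tried
    y=np.array([-np.sin(yaw),np.cos(yaw),0]); f=np.array([np.cos(yaw),np.sin(yaw),0])
    z=np.sin(lean)*f-np.cos(lean)*np.array([0,0,1]); return Rot.from_matrix(np.c_[np.cross(y,z),y,z])
def delta(g,R,off=.0187,base=None):
    """tool-frame shift/turn that brings the grasp point to g with orientation R"""
    p0,R0=base or tool(); tcp=g+off*R.as_matrix()[:,2]
    d=R0.inv().apply(tcp-p0); r=(R0.inv()*R).as_rotvec()
    return np.r_[r,d]
```

Run:
```python
from h import *
s=bot.calibration('scene')
print('box',onplane(s,(185,130),0),onplane(s,(120,45),0))
print(tool()[1].as_matrix())
print(delta(KN+[0,0,.10],orient(YAW)),HG)
```

```text
box [0.4864 0.4161 0.    ] [0.4777 1.2281 0.    ]
[[-0.9048  0.4258 -0.0008]
 [ 0.4258  0.9048 -0.0017]
 [-0.     -0.0019 -1.    ]]
[-0.0018 -0.0005 -0.5798 -0.3571 -0.1847  0.0886] [0.7185 0.1694 0.061 ]
```

The crop shows the tray rim corners at about (383,92), (522,76), (551,286) and (409,303). In the lower part they are at (75,522), (135,577), (245,515) and (186,467). The stay lies along the lid's right side. Next I move above the knob and triangulate the tray.

Units first: shifts go in shares of 0.75 m and turns go in shares of 2 rad. So -0.357 m is -0.476, 0.0886 m is 0.1181, -0.58 rad is -0.29.

jog_arm(
  segments=[
    [[0, 0, -0.025, -0.04, -0.02, 0.0093, 0.06], [0, 0, -0.06, -0.0933, -0.048, 0.024, 0.06], [0, 0, -0.1, -0.16, -0.0827, 0.04, 0.06], [0, 0, -0.14, -0.2267, -0.1173, 0.056, 0.06], [0, 0, -0.18, -0.2933, -0.152, 0.072, 0.06], [0, 0, -0.22, -0.36, -0.1867, 0.088, 0.06], [0, 0, -0.255, -0.42, -0.2173, 0.104, 0.06], [0, 0, -0.28, -0.46, -0.2373, 0.1147, 0.06], [0, 0, -0.29, -0.476, -0.2467, 0.1181, 0.06], [0, 0, -0.29, -0.476, -0.2467, 0.1181, 0.06]],
  ],
)

```text
clock: 1.35
eef_pos: [0.457, 0.1321, 0.142]
tool_rot: [-0.069, 0.998, -0.0, -0.001]
ft_force: [-0.1, -0.5, -0.1]
grip_width: 0.0598
grasp_force: 0.0
```

Run:
```python
from h import *
s,t=bot.calibration('scene'),bot.calibration('top')
T=[(383,92),(522,76),(551,286),(409,303)];S=[(186,467),(245,515),(135,577),(75,522)]
P=[]
for a,b in zip(T,S):
    p,e=tri(t,(a[0]/2.6+130-.3,a[1]/2.6+140-.3),s,(b[0]/1.5+190-.17,(b[1]-325)/1.5+110-.17)); P.append(p);print(p,e)
P=np.array(P); print('tray',P.mean(0),[np.linalg.norm(P[i]-P[i-1]) for i in range(4)])
cv2.imwrite("pics/wrist1.png",bot.camera('wrist')[:,:,::-1])
print(delta(KN,orient(YAW),.0187))
```

```text
[ 0.6603 -0.1329  0.0084] 0.002654485430159143
[ 0.6827 -0.29    0.007 ] 0.0011736003068663378
[ 0.4493 -0.3249  0.0081] 0.0038967403476609583
[ 0.4233 -0.1662  0.0075] 0.005263710952061347
tray [ 0.5539 -0.2285  0.0077] [np.float64(0.23938410553368697), np.float64(0.1586374710439689), np.float64(0.2359792037419318), np.float64(0.16076913124463257)]
[ 0.0001 -0.0014 -0.0012 -0.0005 -0.0002  0.1   ]
```

View pics/wrist1.png

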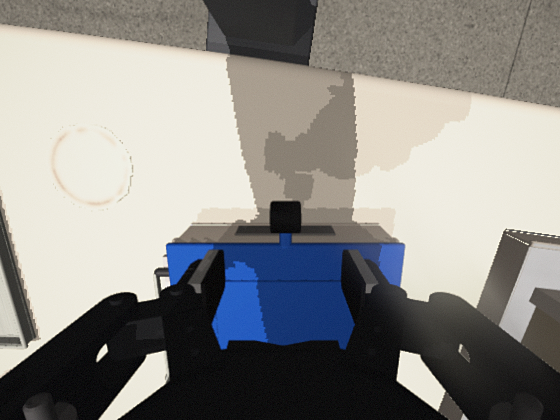

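The wrist view shows the knob at about (286,216), midway between the fingers. The tray comes out at 239 x 160 mm, which agrees with the text. I check the knob ray and then descend.

Run:
```python
from h import *
w=bot.calibration('wrist')
im=cv2.imread('pics/wrist1.png'); g=(im.max(2)<60)[195:233,262:310]
nn,l,s,ce=cv2.connectedComponentsWithStats(g.astype(np.uint8)); i=1+s[1:,4].argmax();print(s[i],ce[i]+[262,195]); c=ce[i]+[262,195]
print(onplane(w,c,.066), KN)
t=bot.calibration('top');print('tri',tri(w,c,t,(178.78,243.17)))
```

```text
[   0    6   48   32 1091] [285.2429 218.1256]
[0.4551 0.1342 0.066 ] [0.4571 0.1326 0.061 ]
tri (array([0.4582, 0.1345, 0.0548]), np.float64(0.0007233755977977588))
```

jog_arm(
  segments=[
    [[0, 0, 0, 0, 0, 0.04, 0.06], [0, 0, 0, 0, 0, 0.0933, 0.06], [0, 0, 0, 0, 0, 0.12, 0.06], [0, 0, 0, 0, 0, 0.132, 0.06], [0, 0, 0, 0, 0, 0.1333, 0.06], [0, 0, 0, 0, 0, 0.1333, 0.06]],
  ],
)

```text
clock: 2.15
eef_pos: [0.4578, 0.1335, 0.0436]
tool_rot: [-0.07, 0.998, 0.0, 0.001]
ft_force: [-0.1, 0.2, 0.0]
grip_width: 0.0597
grasp_force: 0.0
```

jog_arm(
  segments=[
    [[0, 0, 0, 0, 0, 0, 0.04], [0, 0, 0, 0, 0, 0, 0.03], [0, 0, 0, 0, 0, 0, 0.015], [0, 0, 0, 0, 0, 0, 0.0], [0, 0, 0, 0, 0, 0, 0.0], [0, 0, 0, 0, 0, 0, 0.0]],
  ],
)

```text
clock: 2.9
eef_pos: [0.4574, 0.1339, 0.0434]
tool_rot: [-0.07, 0.998, 0.001, 0.0]
ft_force: [-1.5, 2.7, 4.8]
grip_width: 0.0232
grasp_force: 59.0
```

Run:
```python
from h import *
p,R=tool();m=R.as_matrix(); g=p-.0187*m[:,2]; print(g)
hg=g+.264*EX
for th in (.1,.2,.3,.4,.5,.6,.7,.85,1.0,1.15,1.3,1.44):
    G=hg+.264*np.array([-np.cos(th)*EX[0],-np.cos(th)*EX[1],np.sin(th)]); lean=min(.5,th*.4)
    print(th,delta(G,orient(YAW,lean)))
```

```text
[0.4574 0.1339 0.0621]
0.1 [ 0.0018 -0.039   0.0005 -0.0021  0.     -0.0264]
0.2 [ 0.0018 -0.079   0.0005 -0.0068  0.0001 -0.0525]
0.3 [ 0.0018 -0.119   0.0005 -0.0141  0.0001 -0.0781]
0.4 [ 0.0018 -0.159   0.0004 -0.0239  0.0001 -0.103 ]
0.5 [ 0.0018 -0.199   0.0004 -0.0361  0.0002 -0.1269]
0.6 [ 0.0018 -0.239   0.0004 -0.0507  0.0002 -0.1495]
0.7 [ 0.0018 -0.279   0.0003 -0.0674  0.0002 -0.1707]
0.85 [ 0.0018 -0.339   0.0003 -0.0962  0.0003 -0.1993]
1.0 [ 0.0019 -0.399   0.0002 -0.1289  0.0003 -0.2235]
1.15 [ 0.0019 -0.459   0.0002 -0.1647  0.0003 -0.2427]
1.3 [ 0.0019 -0.499   0.0001 -0.2026  0.0003 -0.2565]
1.44 [ 0.0019 -0.499   0.0001 -0.2388  0.0003 -0.2638]
```

Gripped at 23 mm, which fits the knob. I raise it along the arc.

Scaled: -0.1269 m is -0.1692, -0.115 m is -0.1533, -0.2 rad is -0.1.

jog_arm(
  segments=[
    [[0, -0.01, 0, -0.0007, 0, -0.0173, 0], [0, -0.02, 0, -0.0027, 0, -0.0352, 0], [0, -0.03, 0, -0.0053, 0, -0.0527, 0], [0, -0.04, 0, -0.0091, 0, -0.07, 0], [0, -0.05, 0, -0.0133, 0, -0.0873, 0], [0, -0.06, 0, -0.0188, 0, -0.1041, 0], [0, -0.07, 0, -0.0249, 0, -0.1209, 0], [0, -0.08, 0, -0.0319, 0, -0.1373, 0], [0, -0.09, 0, -0.0396, 0, -0.1533, 0], [0, -0.1, 0, -0.0481, 0, -0.1692, 0]],
  ],
)

```text
clock: 4.15
eef_pos: [0.4929, 0.1388, 0.1691]
tool_rot: [-0.07, 0.993, 0.008, 0.1]
ft_force: [5.8, 4.6, -7.3]
grip_width: 0.0228
grasp_force: 59.1
```

Run:
```python
from h import *
p,R=tool();m=R.as_matrix(); g=p-.0187*m[:,2]; print(g, bot.get_obs()['ft_torque'],bot.get_obs()['joint_pos'])
hg=np.array([.4574,.1339,.0621])+.264*EX
print('dist',np.linalg.norm(g-hg), np.arctan2(g[2]-hg[2],-(g-hg)@EX),(g-hg)@EY)
for th in (.6,.7,.8,.9,1.0):
    G=hg+.264*np.array([-np.cos(th)*EX[0],-np.cos(th)*EX[1],np.sin(th)]); lean=min(.5,th*.4)
    print(th,delta(G,orient(YAW,lean)))
```

```text
[0.4893 0.1383 0.1874] [ 0.7989 -0.0814  0.041 ] [ 0.2913  0.1548 -0.2926  0.9253 -0.0284  0.1478]
dist 0.26354209518868066 0.49557215790793635 -0.00011147920925931271
0.6 [ 0.0016 -0.04    0.0006 -0.0191  0.0001 -0.0205]
0.7 [ 0.0016 -0.08    0.0005 -0.0397  0.0001 -0.038 ]
0.8 [ 0.0016 -0.12    0.0005 -0.0619  0.0001 -0.0534]
0.9 [ 0.0016 -0.16    0.0005 -0.0855  0.0001 -0.0666]
1.0 [ 0.0016 -0.2     0.0004 -0.1104  0.0001 -0.0775]
```

Scaled: -0.1104 m is -0.1472, -0.0979 m is -0.1305, -0.2 rad is -0.1.

jog_arm(
  segments=[
    [[0, -0.01, 0, -0.0127, 0, -0.014, 0], [0, -0.02, 0, -0.0255, 0, -0.0273, 0], [0, -0.03, 0, -0.0391, 0, -0.0393, 0], [0, -0.04, 0, -0.0529, 0, -0.0507, 0], [0, -0.05, 0, -0.0676, 0, -0.0613, 0], [0, -0.06, 0, -0.0825, 0, -0.0712, 0], [0, -0.07, 0, -0.0981, 0, -0.0803, 0], [0, -0.08, 0, -0.114, 0, -0.0888, 0], [0, -0.09, 0, -0.1305, 0, -0.0963, 0], [0, -0.1, 0, -0.1472, 0, -0.1033, 0]],
  ],
)

```text
clock: 5.4
eef_pos: [0.584, 0.1515, 0.2665]
tool_rot: [-0.069, 0.978, 0.014, 0.197]
ft_force: [0.8, 4.8, -7.4]
grip_width: 0.0227
grasp_force: 59.1
```

Run:
```python
from h import *
p,R=tool();m=R.as_matrix(); g=p-.0187*m[:,2]; print(g, bot.get_obs()['ft_torque'],bot.get_obs()['joint_pos'])
hg=np.array([.4574,.1339,.0621])+.264*EX
print('dist',np.linalg.norm(g-hg), np.arctan2(g[2]-hg[2],-(g-hg)@EX),(g-hg)@EY)
for th in (1.1,1.2,1.3,1.4,1.45):
    G=hg+.264*np.array([-np.cos(th)*EX[0],-np.cos(th)*EX[1],np.sin(th)]); lean=min(.5,th*.4)
    print(th,delta(G,orient(YAW,lean)))
```

```text
[0.5769 0.1504 0.2837] [0.8042 1.4399 0.2641] [ 0.2805  0.1356 -0.1157  0.9253 -0.0532  0.1289]
dist 0.2639387361690504 0.9965006440669201 -0.00030665338471443933
1.1 [ 0.001  -0.0424  0.0008 -0.0279  0.0003 -0.0035]
1.2 [ 0.0011 -0.0824  0.0008 -0.055   0.0002 -0.0041]
1.3 [ 0.0011 -0.1024  0.0008 -0.0817  0.0002 -0.0022]
1.4 [ 0.0011 -0.1024  0.0008 -0.1077  0.0002  0.0025]
1.45 [ 0.0011 -0.1024  0.0008 -0.1205  0.0002  0.0058]
```

Scaled: -0.1185 m is -0.158, -0.1077 m is -0.1436, -0.1 rad is -0.05.

jog_arm(
  segments=[
    [[0, -0.01, 0, -0.0173, 0, -0.0027, 0], [0, -0.02, 0, -0.0372, 0, -0.0047, 0], [0, -0.03, 0, -0.0553, 0, -0.0053, 0], [0, -0.04, 0, -0.0733, 0, -0.0055, 0], [0, -0.045, 0, -0.0907, 0, -0.0047, 0], [0, -0.05, 0, -0.1089, 0, -0.0029, 0], [0, -0.05, 0, -0.1267, 0, -0.0001, 0], [0, -0.05, 0, -0.1436, 0, 0.0033, 0], [0, -0.05, 0, -0.158, 0, 0.0069, 0], [0, -0.05, 0, -0.158, 0, 0.0069, 0]],
  ],
)

```text
clock: 6.65
eef_pos: [0.6952, 0.1669, 0.3083]
tool_rot: [-0.068, 0.967, 0.017, 0.246]
ft_force: [-2.5, 5.3, -3.6]
grip_width: 0.023
grasp_force: 60.8
```

Run:
```python
from h import *
p,R=tool();m=R.as_matrix(); g=p-.0187*m[:,2]; print(g, bot.get_obs()['ft_torque'],bot.get_obs()['joint_pos'])
hg=np.array([.4574,.1339,.0621])+.264*EX
print('dist',np.linalg.norm(g-hg), np.arctan2(g[2]-hg[2],-(g-hg)@EX),(g-hg)@EY)
for th in (1.44,1.4,1.36,1.32,1.30,1.28):
    G=hg+.264*np.array([-np.cos(th)*EX[0],-np.cos(th)*EX[1],np.sin(th)]); lean=.5
    print(th,delta(G,orient(YAW,lean)))
cv2.imwrite("pics/scene2.png",bot.camera('scene')[80:220,160:340,::-1].repeat(3,0).repeat(3,1))
```

```text
[0.6864 0.1657 0.3247] [0.6363 1.5643 0.3799] [ 0.2597  0.2754  0.1231  0.9224 -0.0567  0.1049]
dist 0.26468632786479873 1.4463820417149367 -0.0004746146731808778
1.44 [ 0.0005 -0.0009  0.0004  0.0018  0.0005  0.    ]
1.4 [ 0.0005 -0.0009  0.0004  0.0117  0.0005 -0.0036]
1.36 [ 0.0005 -0.0009  0.0004  0.0218  0.0005 -0.0068]
1.32 [ 0.0005 -0.0009  0.0004  0.032   0.0005 -0.0096]
1.3 [ 0.0005 -0.0009  0.0004  0.0371  0.0005 -0.0108]
1.28 [ 0.0005 -0.0009  0.0004  0.0423  0.0005 -0.012 ]
```

The lid is at 1.446 with low forces, inside the 1.41–1.48 window. I lower it slowly.

Scaled: 0.032 m is 0.0427, 0.03 m is 0.04.

jog_arm(
  segments=[
    [[0, 0, 0, 0.0053, 0, -0.0011, 0], [0, 0, 0, 0.0107, 0, -0.0029, 0], [0, 0, 0, 0.016, 0, -0.0049, 0], [0, 0, 0, 0.0213, 0, -0.0067, 0], [0, 0, 0, 0.0267, 0, -0.0084, 0], [0, 0, 0, 0.032, 0, -0.0099, 0], [0, 0, 0, 0.036, 0, -0.0111, 0], [0, 0, 0, 0.04, 0, -0.012, 0], [0, 0, 0, 0.0427, 0, -0.0128, 0], [0, 0, 0, 0.0427, 0, -0.0128, 0]],
  ],
)

```text
clock: 7.95
eef_pos: [0.666, 0.163, 0.3032]
tool_rot: [-0.068, 0.966, 0.018, 0.25]
ft_force: [11.7, 7.3, -11.1]
grip_width: 0.0228
grasp_force: 59.7
```

Run:
```python
from h import *
p,R=tool();m=R.as_matrix(); g=p-.0187*m[:,2]; print(g, bot.get_obs()['ft_torque'])
hg=np.array([.4574,.1339,.0621])+.264*EX
print('dist',np.linalg.norm(g-hg), np.arctan2(g[2]-hg[2],-(g-hg)@EX),(g-hg)@EY)
```

```text
[0.657  0.1617 0.3196] [ 1.1327 -1.1803  0.5338]
dist 0.2649318859787375 1.3327104259304445 -0.0003454054154347199
```

The force is now +11.7 N in x and the angle has stopped at about 1.33, so the stay is bearing on the tooth. I release.

Scaled: -0.002 m is -0.0027, -0.001 m is -0.0013.

jog_arm(
  segments=[
    [[0, 0, 0, -0.0013, 0, 0.0004, 0], [0, 0, 0, -0.0027, 0, 0.0008, 0], [0, 0, 0, -0.0027, 0, 0.0008, 0.03], [0, 0, 0, -0.0027, 0, 0.0008, 0.04], [0, 0, 0, -0.0027, 0, 0.0008, 0.05], [0, 0, 0, -0.0027, 0, 0.0008, 0.06], [0, 0, 0, -0.0027, 0, 0.0008, 0.06]],
  ],
)

```text
clock: 8.82
eef_pos: [0.6645, 0.1621, 0.3027]
tool_rot: [-0.068, 0.966, 0.017, 0.247]
ft_force: [0.3, 0.5, -0.2]
grip_width: 0.0601
grasp_force: 0.0
```

Run:
```python
from h import *
print(tool()[0],bot.get_obs()['ft_force'])
cv2.imwrite("pics/scene3.png",bot.camera('scene')[20:220,150:350,::-1].repeat(3,0).repeat(3,1))
```

```text
[0.6645 0.1621 0.3027] [ 0.2827  0.4528 -0.1511]
```

View pics/scene3.png

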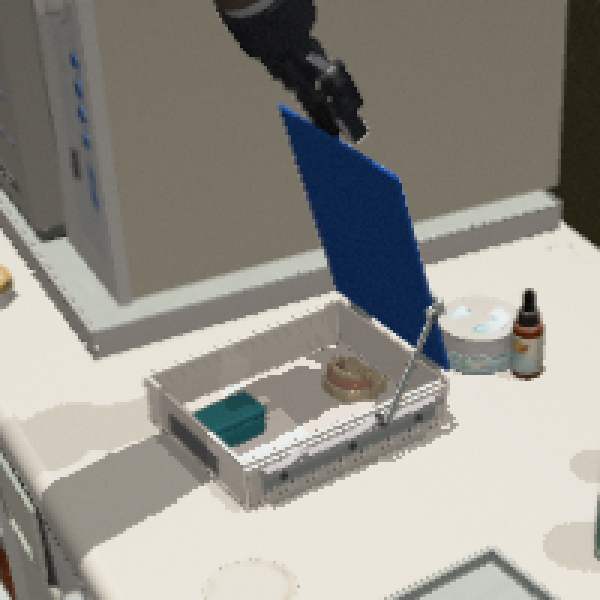

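The lid stands propped on its stay. The case is at crop (230,418) in the bin's front half, with the plaster model at (352,380). I retreat along the tool axis and measure the case.

Scaled: -0.19 m is -0.2533, 0.12 m is 0.16, 0.5 rad is 0.25.

jog_arm(
  segments=[
    [[0, 0, 0, 0, 0, -0.0267, 0.06], [0, 0, 0, 0, 0, -0.0667, 0.06], [0, 0, 0, 0, 0, -0.12, 0.07], [0, 0, 0, 0, 0, -0.1733, 0.08], [0, 0.05, 0, 0.0533, 0, -0.2133, 0.085], [0, 0.1, 0, 0.1067, 0, -0.24, 0.085], [0, 0.15, 0, 0.16, 0, -0.2533, 0.085], [0, 0.2, 0, 0.2, 0, -0.2533, 0.085], [0, 0.25, 0, 0.2133, 0, -0.2533, 0.085], [0, 0.25, 0, 0.2133, 0, -0.2533, 0.085]],
  ],
)

```text
clock: 10.12
eef_pos: [0.4361, 0.1301, 0.3914]
tool_rot: [-0.07, 0.998, -0.0, -0.001]
ft_force: [0.1, 0.5, 0.4]
grip_width: 0.0851
grasp_force: 0.0
```

Run:
```python
from h import *
p,R=tool(); print(p,R.as_matrix()[:,2])
C={};M={}
for n in("scene","top","wrist"):
    C[n]=bot.calibration(n); im=bot.camera(n)[:,:,::-1].copy(); cv2.imwrite(f"pics/{n}4.png",im)
    hsv=cv2.cvtColor(im,cv2.COLOR_BGR2HSV)
    m=(hsv[...,0]>80)&(hsv[...,0]<100)&(hsv[...,1]>110)&(hsv[...,2]>25)
    nn,l,s,ce=cv2.connectedComponentsWithStats(m.astype(np.uint8))
    for i in range(1,nn):
        if s[i,4]>60: print(n,s[i],ce[i],onplane(C[n],ce[i],.038))
```

```text
[0.4361 0.1301 0.3914] [-0.0013 -0.0007 -1.    ]
scene [445 134  25  20 203] [460.0099 141.6453] [ 1.1957 -0.1215  0.038 ]
scene [215 151  23  17 249] [227.7349 158.992 ] [0.5247 0.1412 0.038 ]
scene [393 254  33  30 258] [406.0194 270.4264] [ 0.7071 -0.473   0.038 ]
scene [363 262  17  17 183] [371.3224 269.7978] [ 0.6372 -0.4315  0.038 ]
top [405 167  37  12 142] [422.4296 173.662 ] [ 0.6663 -0.5461  0.038 ]
top [384 183  13   9 103] [389.7767 186.9515] [ 0.6272 -0.4548  0.038 ]
top [167 209  16  21 269] [175.0335 218.6914] [0.527  0.1528 0.038 ]
wrist [280 204  22  36 757] [290.5509 221.4148] [0.5229 0.1558 0.038 ]
```

View pics/wrist4.png

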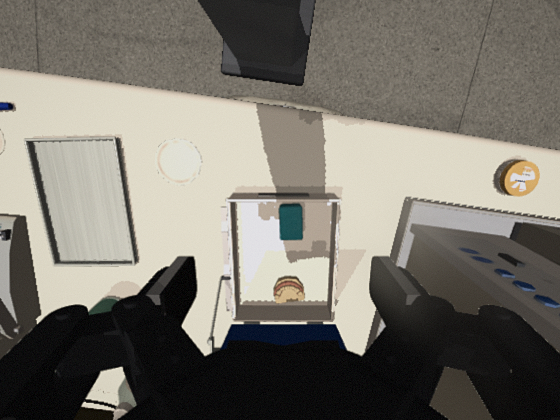

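The wrist view shows the case upright at (291,222), the plaster model at (289,290), the tray at left and the bin outline. I go lower for a second, closer view.

Scaled: 0.18 m is 0.24, 0.17 m is 0.2267.

jog_arm(
  segments=[
    [[0, 0, 0, 0, 0, 0.0267, 0.085], [0, 0, 0, -0.0133, 0, 0.08, 0.085], [0, 0, 0, -0.04, 0, 0.1467, 0.085], [0, 0, 0, -0.06, 0, 0.2, 0.085], [0, 0, 0, -0.0667, 0, 0.2267, 0.085], [0, 0, 0, -0.0667, 0, 0.24, 0.085], [0, 0, 0, -0.0667, 0, 0.24, 0.085]],
  ],
)

```text
clock: 11.15
eef_pos: [0.4845, 0.1369, 0.2127]
tool_rot: [-0.07, 0.998, 0.0, 0.0]
ft_force: [0.8, -0.6, 0.5]
grip_width: 0.0848
grasp_force: 0.0
```

Create case.py:
```python
from h import *
p,R=tool(); w=bot.calibration('wrist'); im=bot.camera('wrist')[:,:,::-1].copy(); cv2.imwrite("pics/wrist5.png",im)
def mk(im):
    hsv=cv2.cvtColor(im,cv2.COLOR_BGR2HSV); m=((hsv[...,0]>80)&(hsv[...,0]<100)&(hsv[...,1]>110)&(hsv[...,2]>25)).astype(np.uint8)
    nn,l,s,ce=cv2.connectedComponentsWithStats(m); i=1+s[1:,4].argmax(); return l==i
print(p); P=[]
k=corners(mk(im)); print(k.tolist())
for c in k: q=onplane(w,c,.038); P.append(q); print(q)
P=np.array(P); print(P.mean(0),[np.linalg.norm(P[i]-P[i-1]) for i in range(4)])
for i in range(4): d=P[i]-P[i-1]; print(np.arctan2(d[1],d[0]))
x0,y0=k.min(0).astype(int)-40; x1,y1=k.max(0).astype(int)+40
cv2.imwrite("pics/crop5.png",cv2.resize(im[y0:y1,x0:x1],None,fx=4,fy=4)); print(x0,y0,x1-x0,y1-y0)
```

```bash
python3 case.py
```

```text
[0.4845 0.1369 0.2127]
[[312.0, 201.0], [312.0, 255.0], [278.5416564941406, 255.0], [276.29168701171875, 201.0]]
[0.4886 0.17   0.038 ]
[0.5529 0.1808 0.038 ]
[0.5583 0.1419 0.038 ]
[0.4941 0.1306 0.038 ]
[0.5235 0.1558 0.038 ] [np.float64(0.039792681976950024), np.float64(0.06521698793277315), np.float64(0.03929551507183276), np.float64(0.06521919378812549)]
1.7110774061791725
0.1670360568620692
-1.430845953065915
-2.9669308724891956
236 161 116 134
```

Run:
```python
from h import *
w=bot.calibration('wrist')
s,t=bot.calibration('scene'),bot.calibration('top')
print('tri',tri(w,(294.7,228),t,(175.03,218.69)))
im=cv2.imread('pics/scene4.png'); exec(open('case.py').read().split('def mk')[1].join(['def mk','']).split('print(p)')[0])
k=quad(mk(im)); P=[]
# upper-left/front-most top-face corners of the case in the scene: hull points by direction
for name,d in (('left',(-1,-.4)),('top',(.2,-1)),('right',(1,-.3))):
    a=k[(k@np.array(d)).argmax()]; print(name,a,[ (tri(s,a,w,b)[0],round(tri(s,a,w,b)[1],4)) for b in ((312,201),(312,255),(278,255),(276,201)) if tri(s,a,w,b)[1]<.006])
g=np.array([.5235,.1558,.0277]); R=orient(.155)
print(delta(g+[0,0,.07],R),delta(g,R))
```

```text
tri (array([0.5278, 0.157 , 0.0251]), np.float64(0.00035239193008429416))
left [393. 255.] []
top [397. 254.] []
right [425. 280.] []
[ 0.0002  0.0018 -0.0147 -0.0406  0.0132  0.1345] [ 0.0002  0.0018 -0.0147 -0.0405  0.0131  0.2045]
```

Run:
```python
from h import *
w=bot.calibration('wrist');s=bot.calibration('scene')
im=cv2.imread('pics/scene4.png');hsv=cv2.cvtColor(im,cv2.COLOR_BGR2HSV)
m=(hsv[...,0]>80)&(hsv[...,0]<100)&(hsv[...,1]>110)&(hsv[...,2]>25); m[:,:205]=0;m[:,250:]=0;m[:140]=0;m[180:]=0
k=quad(m)
for name,d in (('left',(-1,-.4)),('top',(.2,-1)),('right',(1,-.3))):
    a=k[(k@np.array(d)).argmax()]
    for b in ((312,201),(312,255),(278,255),(276,201)):
        q,e=tri(s,a,w,b)
        if e<.008: print(name,a,b,q,e)
```

```text
left [215. 158.] (312, 201) [0.493  0.1705 0.0335] 0.005118999265862417
left [215. 158.] (276, 201) [0.4855 0.1308 0.0631] 0.006854598811023338
top [231. 151.] (312, 255) [0.5544 0.182  0.0331] 0.0030305295677842186
right [237. 156.] (312, 255) [0.571  0.187  0.0036] 0.004348257091775675
right [237. 156.] (278, 255) [0.5569 0.1416 0.0389] 0.004110827802971112
```

The top corners triangulate to z of 0.033–0.039, against 0.038 expected, and the footprint is 65x40 mm, so both agree. I descend over the case and close.

Scaled: 0.2045 m is 0.2727, -0.041 m is -0.0547, -0.015 rad is -0.0075.

jog_arm(
  segments=[
    [[0, 0, -0.0075, -0.02, 0.0067, 0.04, 0.085], [0, 0, -0.0075, -0.0467, 0.0147, 0.1067, 0.085], [0, 0, -0.0075, -0.0547, 0.0175, 0.16, 0.085], [0, 0, -0.0075, -0.0547, 0.0175, 0.2, 0.085], [0, 0, -0.0075, -0.0547, 0.0175, 0.2333, 0.085], [0, 0, -0.0075, -0.0547, 0.0175, 0.2533, 0.085], [0, 0, -0.0075, -0.0547, 0.0175, 0.2667, 0.085], [0, 0, -0.0075, -0.0547, 0.0175, 0.2727, 0.085], [0, 0, -0.0075, -0.0547, 0.0175, 0.2727, 0.085]],
  ],
)

```text
clock: 12.32
eef_pos: [0.5239, 0.1557, 0.0083]
tool_rot: [-0.078, 0.997, 0.0, 0.0]
ft_force: [-1.4, -0.4, 0.4]
grip_width: 0.0854
grasp_force: 0.0
```

jog_arm(
  segments=[
    [[0, 0, 0, 0, 0, 0, 0.07], [0, 0, 0, 0, 0, 0, 0.06], [0, 0, 0, 0, 0, 0, 0.05], [0, 0, 0, 0, 0, 0, 0.045], [0, 0, 0, 0, 0, 0, 0.03], [0, 0, 0, 0, 0, 0, 0.03], [0, 0, 0, 0, 0, 0, 0.03]],
  ],
)

```text
clock: 13.2
eef_pos: [0.524, 0.1557, 0.0083]
tool_rot: [-0.077, 0.997, 0.0, 0.0]
ft_force: [-0.5, 0.1, 4.1]
grip_width: 0.0412
grasp_force: 61.9
```

The grip is at 41 mm. I lift clear of the bin and the stay.

Scaled: -0.21 m is -0.28, -0.03 m is -0.04.

jog_arm(
  segments=[
    [[0, 0, 0, 0, 0, -0.0133, 0.03], [0, 0, 0, 0, 0, -0.04, 0.03], [0, 0, 0, 0, 0, -0.08, 0.03], [0, 0, 0, 0.0067, 0, -0.1333, 0.03], [0, 0, 0, 0.02, 0, -0.1867, 0.03], [0, 0, 0, 0.04, 0, -0.2333, 0.03], [0, 0, 0, 0.0533, 0, -0.26, 0.03], [0, 0, 0, 0.0667, 0, -0.2733, 0.03], [0, 0, 0, 0.0667, 0, -0.28, 0.03], [0, 0, 0, 0.0667, 0, -0.28, 0.03]],
  ],
)

```text
clock: 14.45
eef_pos: [0.4742, 0.1479, 0.2175]
tool_rot: [-0.078, 0.997, -0.0, -0.0]
ft_force: [-0.6, 0.2, -0.1]
grip_width: 0.0411
grasp_force: 61.6
```

Run:
```python
from h import *
print(tool()[0],bot.get_obs()['grip_width'])
for x,y,z,yw in ((.50,-.05,.21,.14),(.535,-.222,.18,.14)): print(delta(np.array([x,y,z]),orient(yw),0))
```

```text
[0.4742 0.1479 0.2175] 0.041127014869858876
[-0.0001 -0.0005  0.0152  0.0051 -0.1995  0.0075]
[-0.0001 -0.0005  0.0152 -0.0029 -0.3748  0.0375]
```

Scaled: -0.375 m is -0.5, -0.35 m is -0.4667, 0.015 rad is 0.0075.

jog_arm(
  segments=[
    [[0, 0, 0, 0.0027, -0.0267, 0, 0.03], [0, 0, 0.0025, 0.0067, -0.08, 0.0027, 0.03], [0, 0, 0.005, 0.0067, -0.1467, 0.0053, 0.03], [0, 0, 0.0075, 0.0067, -0.2133, 0.008, 0.03], [0, 0, 0.0075, 0.0067, -0.28, 0.0107, 0.03], [0, 0, 0.0075, 0.004, -0.3467, 0.02, 0.03], [0, 0, 0.0075, 0.0013, -0.4133, 0.0333, 0.03], [0, 0, 0.0075, -0.0027, -0.4667, 0.044, 0.03], [0, 0, 0.0075, -0.004, -0.5, 0.05, 0.03], [0, 0, 0.0075, -0.004, -0.5, 0.05, 0.03]],
  ],
)

```text
clock: 15.7
eef_pos: [0.5347, -0.2233, 0.1788]
tool_rot: [-0.069, 0.998, 0.001, -0.001]
ft_force: [0.3, 0.5, -0.6]
grip_width: 0.0412
grasp_force: 61.5
```

Run:
```python
from h import *
print(tool()[0]); w=bot.calibration('wrist'); cv2.imwrite("pics/wrist6.png",bot.camera('wrist')[:,:,::-1]); np.savez('w6.npz',**w)
```

```text
[ 0.5347 -0.2233  0.1788]
```

View pics/wrist6.png

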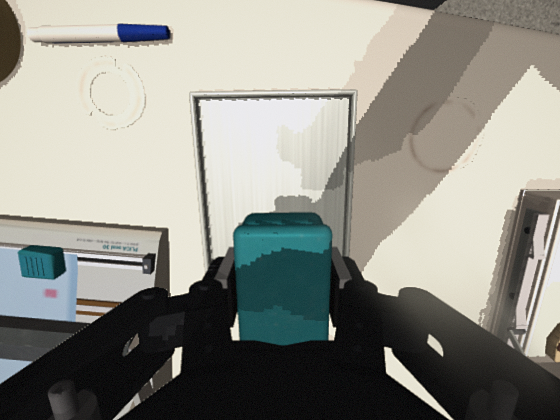

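The wrist view shows the case held squarely, with the tray's near rim corners at about (191,93) and (357,92). The marker and tape are untouched. I check the tray corners and height.

Run:
```python
from h import *
w=np.load('w6.npz');s,t=bot.calibration('scene'),bot.calibration('top')
A=[((191,93),(279.8,277.8),(341.6,249.7)),((357,92),(239.8,241.2),(287,256.2))]
P=[]
for a,b,c in A:
    P.append(onplane(w,a,.018));print(P[-1],tri(w,a,s,b),tri(w,a,t,c))
d=P[1]-P[0]; yaw=np.arctan2(-d[0],d[1]); c=(P[0]+P[1])/2+.12*np.array([np.cos(yaw),np.sin(yaw),0]); print(np.linalg.norm(d),yaw,c)
print(delta(np.array([.54,-.226,.0068]),orient(.14),0))
```

```text
[ 0.4448 -0.3261  0.018 ] (array([ 0.4467, -0.3286,  0.013 ]), np.float64(0.005009507107723965)) (array([ 0.4471, -0.3207,  0.0363]), np.float64(0.0019927697040164013))
[ 0.4218 -0.1661  0.018 ] (array([ 0.4206, -0.1641,  0.0069]), np.float64(0.0012232811317980275)) (array([ 0.4255, -0.1688,  0.0338]), np.float64(0.0030880343608953313))
0.16157537052754106 0.14297222396188053 [ 0.552 -0.229  0.018]
[ 0.0016 -0.0016 -0.0006 -0.0049 -0.0049  0.1726]
```

Scaled: 0.168 m is 0.224, 0.15 m is 0.2.

jog_arm(
  segments=[
    [[0, 0, 0, -0.0027, -0.0027, 0.04, 0.03], [0, 0, 0, -0.0067, -0.0067, 0.0933, 0.03], [0, 0, 0, -0.0067, -0.0067, 0.1467, 0.03], [0, 0, 0, -0.0067, -0.0067, 0.18, 0.03], [0, 0, 0, -0.0067, -0.0067, 0.2, 0.03], [0, 0, 0, -0.0067, -0.0067, 0.2133, 0.03], [0, 0, 0, -0.0067, -0.0067, 0.22, 0.03], [0, 0, 0, -0.0067, -0.0067, 0.224, 0.03], [0, 0, 0, -0.0067, -0.0067, 0.224, 0.03]],
  ],
)

```text
clock: 16.88
eef_pos: [0.541, -0.2266, 0.0129]
tool_rot: [-0.07, 0.998, -0.0, 0.0]
ft_force: [-0.1, 0.2, -1.1]
grip_width: 0.0416
grasp_force: 61.5
```

jog_arm(
  segments=[
    [[0, 0, 0, 0, 0, 0.0013, 0.03], [0, 0, 0, 0, 0, 0.0027, 0.03], [0, 0, 0, 0, 0, 0.004, 0.03], [0, 0, 0, 0, 0, 0.0047, 0.03], [0, 0, 0, 0, 0, 0.0047, 0.03]],
  ],
)

```text
clock: 17.5
eef_pos: [0.5407, -0.2264, 0.0088]
tool_rot: [-0.07, 0.998, 0.0, -0.0]
ft_force: [0.1, -0.6, -1.0]
grip_width: 0.0411
grasp_force: 61.5
```

Not yet in contact, so I continue in fine steps.

Scaled: 0.002 m is 0.0027, 0.0015 m is 0.002.

jog_arm(
  segments=[
    [[0, 0, 0, 0, 0, 0.0013, 0.03], [0, 0, 0, 0, 0, 0.002, 0.03], [0, 0, 0, 0, 0, 0.0027, 0.03], [0, 0, 0, 0, 0, 0.0027, 0.03]],
  ],
)

```text
clock: 18.0
eef_pos: [0.5407, -0.2263, 0.0069]
tool_rot: [-0.07, 0.998, 0.0, -0.0]
ft_force: [1.1, 1.1, -0.4]
grip_width: 0.0411
grasp_force: 61.5
```

jog_arm(
  segments=[
    [[0, 0, 0, 0, 0, 0.0007, 0.03], [0, 0, 0, 0, 0, 0.0013, 0.03], [0, 0, 0, 0, 0, 0.0013, 0.03]],
  ],
)

```text
clock: 18.38
eef_pos: [0.5408, -0.2264, 0.0063]
tool_rot: [-0.07, 0.998, -0.0, 0.0]
ft_force: [-2.4, 1.2, 3.1]
grip_width: 0.0412
grasp_force: 61.9
```

Contact came at the predicted height, at 3 N. I release and withdraw.

jog_arm(
  segments=[
    [[0, 0, 0, 0, 0, 0, 0.045], [0, 0, 0, 0, 0, 0, 0.052], [0, 0, 0, 0, 0, 0, 0.06], [0, 0, 0, 0, 0, 0, 0.065], [0, 0, 0, 0, 0, 0, 0.065]],
  ],
)

```text
clock: 19.0
eef_pos: [0.5407, -0.2264, 0.0058]
tool_rot: [-0.07, 0.998, 0.0, -0.0]
ft_force: [0.0, -0.5, 0.5]
grip_width: 0.065
grasp_force: 0.0
```

jog_arm(
  segments=[
    [[0, 0, 0, 0, 0, -0.0133, 0.065], [0, 0, 0, 0, 0, -0.04, 0.065], [0, 0, 0, 0, 0, -0.08, 0.065], [0, 0, 0, 0, 0, -0.1333, 0.065], [0, 0, 0, 0.0267, 0, -0.1867, 0.065], [0, 0, 0, 0.0667, 0, -0.2267, 0.065], [0, 0, 0, 0.12, 0, -0.2533, 0.065], [0, 0, 0, 0.16, 0, -0.2667, 0.065], [0, 0, 0, 0.1733, 0, -0.2667, 0.065], [0, 0, 0, 0.1733, 0, -0.2667, 0.065]],
  ],
)

```text
clock: 20.25
eef_pos: [0.4119, -0.2446, 0.2062]
tool_rot: [-0.07, 0.998, -0.0, 0.0]
ft_force: [-0.2, 0.7, 0.5]
grip_width: 0.0652
grasp_force: 0.0
```

Run:
```python
from h import *
cv2.imwrite("pics/scene7.png",bot.camera('scene')[:,:,::-1])
```

```text
(no output)
```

View pics/scene7.png

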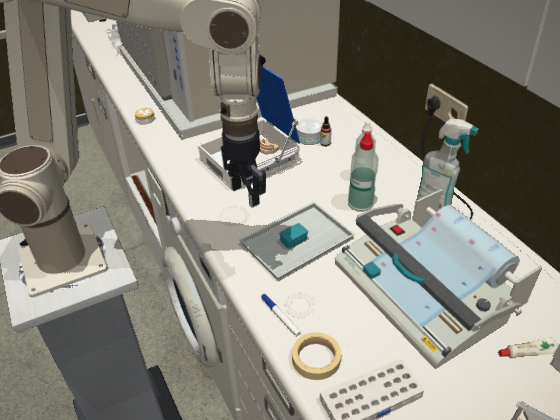

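The case stands upright on the tray floor at (293,236) and the lid is propped at (278,105). The model is still in the bin at (268,145), and the marker and tape have not moved. The gripper is clear of everything.

```bash
python3 -c "
from workcell import bot
print(bot.job_done())"
```

```text
the job is handed in; nothing more can be done
None
```

The lid is propped on its upper notch and the teal case is upright on the tray floor; the model, tape and marker were left in place, and I handed the job in at about 20 s.

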